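# Draw the sample tote forward on the bench rack with the pull hook

## Robot

A 6-joint arm with a two-finger parallel gripper is mounted at the origin on the work surface. World frame = base frame: x ahead of the robot, y to its left, z up, the work surface at z = 0. Lengths are in mm, angles in degrees, forces in N, time in s.
With the tool pointing down it reaches from about 375 to 900 mm from the base axis. Payload 3.1 kg.
Tool frame: the origin (TCP) lies at the very end of the fingers, on their centre line; the grasp point (between the pads) lies 19 mm behind it; z points along the fingers, y is the direction in which the jaws open and shut (so a half turn about z gives the same grasp; the last joint's range is limited). The gripper opens to 85 mm and grips with 20 to 120 N. Pads are 22 mm wide; open, the fingers measure 114 mm over their backs; the gripper's body (76 mm by 85 mm) begins 54 mm behind the grasp point. The pads swing forward as they close: fully open they stand 13 mm farther back than shut.
Start: joints at [60.991, 30.224, 82.088, -0, 67.689, -10.227], TCP at [201.184, 591.711, 231.31] pointing down, gripper open.
Joint ranges: [-176.69, 176.69], [-43.24, 126.21], [12.49, 139.97], [-82, 262], [0, 151.66], [-163.58, 163.58]. Speed limits (degrees/s): [159.86, 159.86, 180, 180, 180, 180].

## Interface

Orientations are given as [roll, pitch, yaw] about the fixed x, y, z axes, in that order (R = Rz(yaw) Ry(pitch) Rx(roll)).
In Python, from cell import observe, imaging, workorder gives the robot as it stands. The module is installed in compiled form; this text tells all that it offers.
- The arm moves only by the tool send_rows, never from a script. Its argument "moves" is a list that holds one entry, the list of rows, each a list of 7 numbers: the turn, a rotation vector about the tool's x, y, z in rad, then the shift along the tool's x, y, z in m, then the finger opening in m, from 0 to 0.0854. In form: [[[rx, ry, rz, tx, ty, tz, grip], ...]]. A call has 1 to 20 rows; each row is the pose to reach, as a shift and turn from the pose commanded when the call began, along the tool's axes at that moment; what a row does not reach only later rows make up. A row lasts 1/8 s, in which the tool goes at most 62.5 mm and 10.7 degrees, less where a joint would pass 70% of its speed; a pose out of reach is approached as far as the arm can. A call with a gripper value outside its range is refused whole. The fingers move at their own pace and stop on an object; "force" is the grip in N (left out, the last holds). Time passes only in rows, so rows that repeat a pose let the fingers close. It gives the time, the measured TCP pose, the force and the opening at its end, in the units of the state.
- observe(): the state, without advancing time (a new reading comes with each control period).
- imaging.snapshot(name): name is "side" or "top" or "wrist"; returns a dict with "frame" (384x512x3 uint8, red, green, blue), "depth" (384x512 float32, mm along the optical axis (not along the pixel's ray), 0 where there is no reading), "K" (3x3 intrinsics, pixels), "camera_from_world" (4x4, takes a point from world to camera coordinates); the wrist camera has in their place "mount" (4x4, takes a point from camera to tool coordinates, whose origin is the TCP and whose axes are the flange's). Camera axes: x right, y down, z forward; pixel columns grow to the right and rows downward; lengths in mm; the calibration is good to about 2 mm. A picture is of the moment at which its call begins: read the wrist's pose just before it.
- workorder.sign_off(): hands the job in, once; it reports no verdict.
The state is a dict: "time": time; "q": joint angles; "dq": joint speeds; "tau": joint torques, N m; "tcp_pos": TCP position; "orientation": TCP orientation; "force": force on the tool from outside, world axes, zero at the start; "torque": the same for the moment, N m; "finger_gap": finger opening in mm.
Only numpy, scipy, OpenCV 4.12 (cv2) and the standard library are available. Lean on these libraries where they do the work, as an engineer would, in place of code of your own. Each camera call takes 0.05 s, during which the arm holds its last target.

## Task

The blue tote stands too far back on the low bench rack to be reached by hand. Take the pull hook from its rest, drop its bent end behind the tote's front wall and draw the tote gently forward, keeping up the pull until its whole front bears square and firm against the bar of the rack's front rail; never yank it, tip it or touch it with the gripper. Then unhook and lay the hook back in its rest, with the bottles in the tote still standing and the grey tote and the culture dishes left alone.

Things in the scene. Friction and masses are not known exactly. Their poses are not given: they have to be found in the camera images.
- shelf: Low two-tier bench rack, fixed; white lower board 420 mm wide, 320 mm deep, top 50 mm above the bench. Origin: middle of the lower board's front edge, at bench level; x points into the rack (away from the robot), y left along the front edge, z up. Aluminium posts stand outside the board at both ends, from 77 mm behind the front edge.
- tier (a point): Lower front edge, middle, of the rack's upper tier of steel wires, 76 mm behind the board's front edge, 221 mm above the bench. The tier runs from here to the back of the rack; side bars at its two ends reach down to 208 mm; its top is about 250 mm above the bench.
- rail: The rack's adjustable front rail: two slotted end brackets (body frame = the rack's frame) and a steel cross bar 14 mm high, 30 to 44 mm above the board. The bar is clamped somewhere along the slots, parallel to the front edge: its inner face, on which the tote's front wall comes to bear, lies 14 to 40 mm behind that edge. The setting is not in the poses: see or feel it.
- tote: Blue open plastic tote, loose on the lower board, 180 mm long (its x), 130 mm wide (its y), 75 mm high, walls and floor 4 mm, a 6 mm flange outward round the rim. Origin: centre of its underside; x points from its front wall (facing the robot, outer face at -90 mm) to its back. It may start askew. Its front wall starts 25 to 85 mm behind the rail's bar.
- tote_lip (a point): Middle of the inner top edge of the blue tote's front wall. Inside, at least 50 mm behind it are free. The laden tote weighs 0.55 to 0.85 kg; dragging takes about 2 to 6 N, turning it square once one corner has met the bar up to about 10 N, and a pull much above 20 N begins to tip it.
- bottle1: Amber bottle, 42 mm diameter, 85 mm high, standing loose in the middle of the blue tote. Origin: centre of its underside, z up.
- bottle2: A second bottle, like bottle1, beside it in the blue tote.
- tote2: Grey tote of the same size with a rack of vials in it, loose on the lower board in the other place. Leave it alone. Origin: centre of its underside.
- hook: Pull hook, rigid, 0.2 kg. Same frame as hook_grip; x along the rod towards the bent end, z up, so the bent end points down (-z).
- hook_grip (a point): Centre of the hook's green handle, where to grip it: a bar 24 mm wide (y), 30 mm high (z), from 75 mm behind to 45 mm ahead of this point (x); in the rest it is free for fingers from 40 mm behind on. A steel rod of 8 mm diameter goes on along x, on the handle's axis, to 170 mm ahead, where it is bent straight down.
- hook_nib (a point): Lowest point of the hook's bent end, which is 8 mm in diameter, 170 mm ahead of hook_grip and 36 mm below the rod's axis.
- rest: Fixed bench rest of the hook: dark base plate 190 by 70 by 8 mm, two grey posts with flared notches for the handle's rear (52 mm behind the origin, 29 mm wide, floor 60 mm above the bench) and the rod (90 mm ahead, 17 mm wide, floor 71 mm up). Origin: on the bench under the place of hook_grip; the hook lies along its x, hook_grip 75 mm above the bench.
- dishes_center (a point): Centre of a stack of three closed culture dishes, 92 mm diameter, 48 mm high, on the bench left of the work. Leave it alone.
Mind the look-alikes: they are no part of the job. Of the things shaped like the rest, the grey one is meant.

How it is judged:
By the outcome, as a careful person would: the job done as asked, in the order asked, and still so for the second after the job is handed in, with the robot touching nothing.
It also fails if it takes over 72 s, if anything falls off the work surface, if the arm or the gripper's body presses on something with over 40 N, if the wrist force passes 120 N, or if a joint passes its speed limit or range.

## Working session

There is one attempt and no reset: what is moved stays moved. The work goes in short steps, Python scripts to look and compute and a tool call to move; the robot and the scene stay as the last step left them, time stands still between calls to the robot, and variables do not carry over. Pictures are saved under pics/ and viewed, and the job is handed in when it is done.

Besides the shell and the picture viewer there is one more tool, called after "Request:" as name(argument=value, ...), one argument or row to a line, values as JSON. send_rows: Moves the arm, as the interface text tells. Its arguments: {"type":"object","properties":{"moves":{"type":"array","items":{"type":"array","items":{"type":"array","items":{"type":"number"}}}},"force":{"type":"number"}},"required":["moves"]}

```bash
mkdir -p pics; python3 - <<'E'
from cell import observe, imaging
import cv2,numpy as np
s=observe();print(s)
for n in("side","top","wrist"):
    d=imaging.snapshot(n);np.savez(f"{n}0.npz",**d)
    cv2.imwrite(f"pics/{n}0.png",cv2.resize(d["frame"][:,:,::-1],(800,600),interpolation=cv2.INTER_CUBIC))
    print(n,d["K"].tolist(),(d.get("camera_from_world") if n!="wrist" else d["mount"]).round(3).tolist())
E
```

```text
{'time': 0.0, 'q': array([ 6.09937414e+01,  3.02775055e+01,  8.21555943e+01, -1.14760058e-03,
        6.76888050e+01, -1.02289959e+01]), 'dq': array([-0.02056215,  0.05085636,  0.02170006, -0.01325124, -0.045851  ,
       -0.0359715 ]), 'tau': array([-7.25337159e-04, -4.42360675e+01, -1.78018928e+01, -2.73065571e-04,
        8.54415324e-03, -1.68480739e-05]), 'tcp_pos': array([200.82887689, 591.11097569, 230.35366804]), 'orientation': array([-1.79879844e+02, -2.06042860e-02,  1.61223152e+02]), 'force': array([-0.52205832, -0.12998303,  0.17418863]), 'torque': array([-0.06259047,  0.03120938, -0.00018349]), 'finger_gap': 85.2249539422314}
side [[371.9932165376672, 0.0, 254.89617777114046], [0.0, 371.9932165376672, 191.13209506214295], [0.0, 0.0, 1.0]] [[-0.942, -0.336, -0.015, 427.937], [-0.207, 0.615, -0.761, 296.326], [0.265, -0.713, -0.649, 983.606], [0.0, 0.0, 0.0, 1.0]]
top [[411.13786512635636, 0.0, 251.01658519297962], [0.0, 411.13786512635636, 196.45593758923047], [0.0, 0.0, 1.0]] [[0.014, -1.0, -0.012, -130.148], [-0.989, -0.013, -0.144, 517.059], [0.144, 0.014, -0.989, 1320.945], [0.0, 0.0, 0.0, 1.0]]
wrist [[264.53897336903105, 0.0, 253.93674165380273], [0.0, 264.53897336903105, 197.31058966198907], [0.0, 0.0, 1.0]] [[0.001, -0.965, -0.263, 66.191], [1.0, 0.001, 0.0, -0.037], [0.0, -0.263, 0.965, -142.63], [0.0, 0.0, 0.0, 1.0]]
```

```bash
ls -la .
```

```text
total 4056
drwxr-xr-x  3 agent agent    4096 Dec  7 16:35 .
drwxr-xr-x 23 root  root     4096 Dec  7 16:35 ..
drwxr-xr-x  2 agent agent    4096 Dec  7 16:35 pics
-rw-r--r--  1 agent agent 1377462 Dec  7 16:35 side0.npz
-rw-r--r--  1 agent agent 1377462 Dec  7 16:35 top0.npz
-rw-r--r--  1 agent agent 1377438 Dec  7 16:35 wrist0.npz
```

View pics/side0.png

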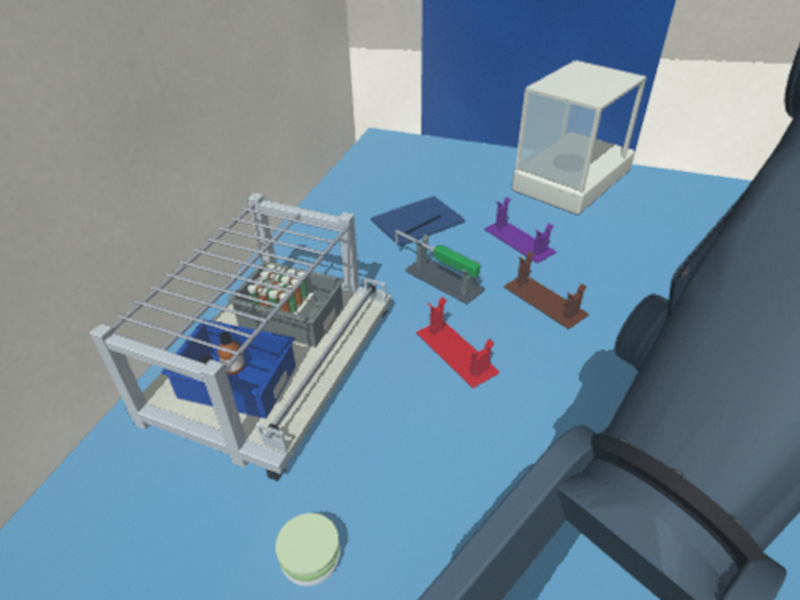

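View pics/top0.png

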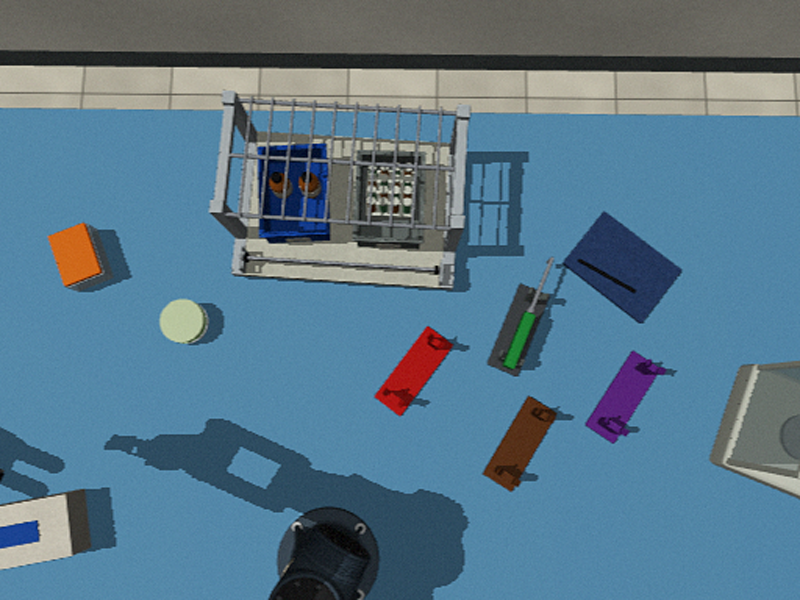

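View pics/wrist0.png

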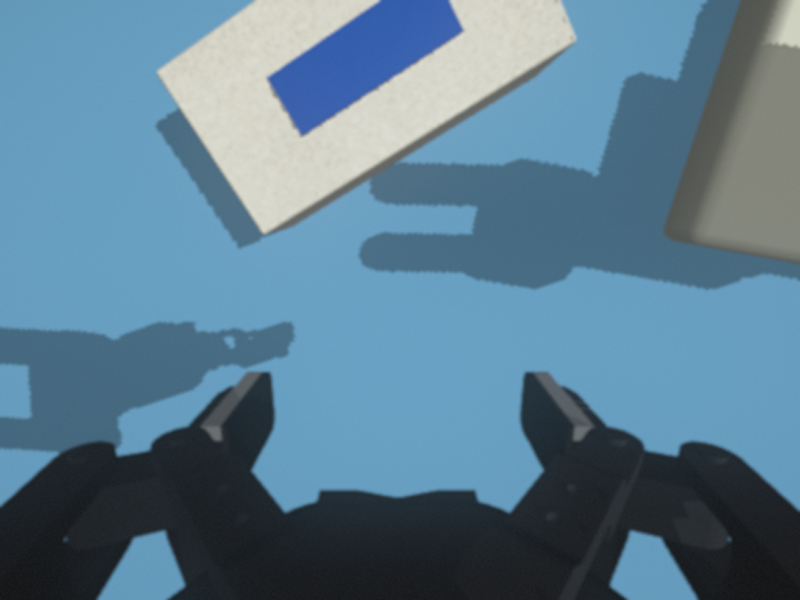

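Side view: hook with green handle at (457,262) in the grey rest (445,280). Top view: handle (520,340), rod going to nib (550,262), blue tote (293,190), grey tote (390,200), dishes (184,321). Candidates for the rest (top view): red (415,370), brown (520,443), purple (622,397), grey (515,330). I choose grey, the one holding the hook. The orange box, white/blue box and blue pad are distractors for other things.

```bash
cat > h.py <<'E'
import numpy as np, cv2
def load(n): return dict(np.load(n,allow_pickle=True))
def cloud(d,mask=None):
    K=d["K"];z=d["depth"];v,u=np.nonzero((z>0)&(mask if mask is not None else True))
    zz=z[v,u];P=np.c_[(u-K[0,2])*zz/K[0,0],(v-K[1,2])*zz/K[1,1],zz]
    T=d["camera_from_world"];return (P-T[:3,3])@T[:3,:3],u,v
def ray(d,u,v,zw):
    K=d["K"];T=d["camera_from_world"];R=T[:3,:3];c=-R.T@T[:3,3]
    r=R.T@np.array([(u-K[0,2])/K[0,0],(v-K[1,2])/K[1,1],1]);return c+r*(zw-c[2])/r[2]
E
python3 - <<'E'
from h import *
np.set_printoptions(precision=1,suppress=True)
for n in("top0.npz","side0.npz"):
    d=load(n);hsv=cv2.cvtColor(d["frame"],cv2.COLOR_RGB2HSV);H,S,V=[hsv[...,i].astype(int) for i in range(3)]
    m=(H>50)&(H<75)&(S>150)
    P,u,v=cloud(d,m);print(n,"green",len(P),np.median(P,0),P.min(0),P.max(0))
    q=P[P[:,2]>82]
    print(cv2.minAreaRect(q[:,:2].astype(np.float32)),np.median(q[:,2]))
    m=(H>112)&(H<125)&(S>150)
    P,u,v=cloud(d,m);s=(P[:,0]>500)&(P[:,0]<1050)&(P[:,1]>0)&(P[:,1]<400)&(P[:,2]>40);P=P[s]
    print("blue",len(P),P.min(0),P.max(0), np.percentile(P[:,2],[5,50,95,99]))
    q=P[(P[:,2]>118)&(P[:,2]<132)];print(len(q),cv2.minAreaRect(q[:,:2].astype(np.float32)),q.min(0),q.max(0))
    c=d["frame"]
    if n[0]=="t": cr=c[50:250,120:370]
    else: cr=c[110:320,50:330]
    cv2.imwrite("pics/crop_"+n[:3]+".png",cv2.resize(cr[:,:,::-1],None,fx=2.85,fy=2.85,interpolation=cv2.INTER_CUBIC))
E
```

```text
top0.npz green 316 [ 447.7 -378.5   89.8] [  74.9 -412.1    3.8] [761.3 536.3 308.6]
((306.6083679199219, 29.671142578125), (503.3929748535156, 910.629150390625), 42.08587646484375) 90.22992561878537
blue 109 [648.1  12.4  52.2] [841.2 150.5 235.4] [ 56.1  96.9 130.5 139.2]
27 ((746.0377807617188, 85.06145477294922), (132.56724548339844, 197.4748077392578), 85.31409454345703) [648.1  14.2 119. ] [841.2 150.5 130.9]
side0.npz green 244 [ 448.7 -371.8   85. ] [ 393.4 -410.    64.2] [ 504.6 -346.2   90.9]
((450.0162353515625, -378.49951171875), (25.79684066772461, 115.38179016113281), 66.90509796142578) 87.15459254846675Traceback (most recent call last):
  File "<stdin>", line 11, in <module>
    return umr_minimum(a, axis, None, out, keepdims, initial, where)
ValueError: zero-size array to reduction operation minimum which has no identity
```

```bash
python3 - <<'E'
from h import *
np.set_printoptions(precision=1,suppress=True)
t=load("top0.npz");s=load("side0.npz")
for d,pts in((t,[(175,112),(200,140),(333,215)]),(s,[(150,245),(170,255),(120,235)])):
    hsv=cv2.cvtColor(d["frame"],cv2.COLOR_RGB2HSV)
    print([hsv[v,u].tolist() for u,v in pts])
cv2.imwrite("pics/ct.png",cv2.resize(t["frame"][50:195,130:320][:,:,::-1],None,fx=4.1,fy=4.1,interpolation=cv2.INTER_CUBIC))
cv2.imwrite("pics/cs.png",cv2.resize(s["frame"][115:310,50:260][:,:,::-1],None,fx=3,fy=3,interpolation=cv2.INTER_CUBIC))
cv2.imwrite("pics/ch.png",cv2.resize(t["frame"][155:245,300:400][:,:,::-1],None,fx=6,fy=6,interpolation=cv2.INTER_CUBIC))
E
```

```text
[[24, 85, 15], [90, 5, 146], [67, 199, 127]]
[[111, 144, 106], [110, 130, 92], [101, 21, 209]]
```

View pics/ct.png

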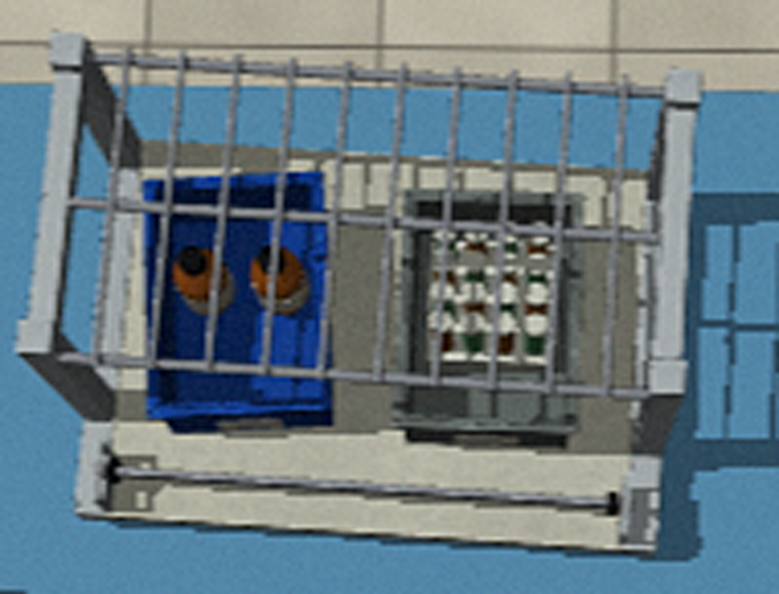

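View pics/cs.png

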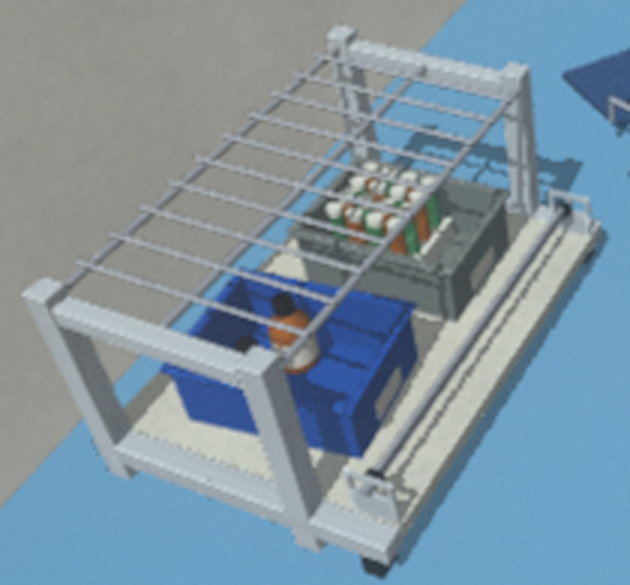

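View pics/ch.png

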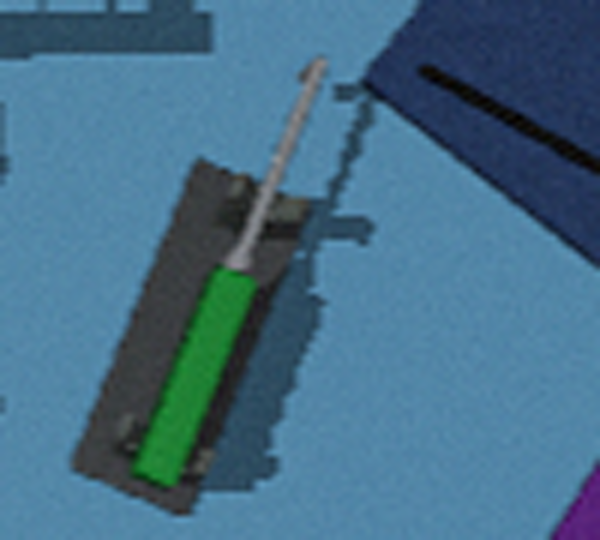

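```bash
python3 - <<'E'
from h import *
np.set_printoptions(precision=1,suppress=True)
for n in("top0.npz","side0.npz"):
    d=load(n);hsv=cv2.cvtColor(d["frame"],cv2.COLOR_RGB2HSV).astype(int);H,S,V=[hsv[...,i] for i in range(3)]
    T=d["camera_from_world"];print(n,"cam",-T[:3,:3].T@T[:3,3])
    P,u,v=cloud(d);s=(P[:,0]>500)&(P[:,0]<950)&(P[:,1]>-200)&(P[:,1]<320)
    b=s&(abs(P[:,2]-50)<8);q=P[b];print("board",b.sum(),np.median(q[:,2]),cv2.boxPoints(cv2.minAreaRect(q[:,:2].astype(np.float32))))
    # front edge: min x per y bin
    bins=np.arange(-140,240,20);e=[]
    for y in bins:
        k=q[(q[:,1]>y)&(q[:,1]<y+20)]
        if len(k):e.append((y+10,np.percentile(k[:,0],1.5)))
    e=np.array(e);print("front",e.round().tolist(),np.polyfit(e[:,0],e[:,1],1)*[1000,1])
    r=P[s&(abs(P[:,2]-88)<8)&(P[:,0]<680)];print("rail",len(r),np.median(r[:,2]))
    for y in range(-120,220,40):
        k=r[(r[:,1]>y)&(r[:,1]<y+40)&(r[:,0]<660)]
        if len(k):print(y+20,len(k),np.percentile(k[:,0],[5,50,95]),np.median(k[:,2]))
    m=(H>=106)&(H<=124)&(S>110)
    P2,u2,v2=cloud(d,m);s=(P2[:,0]>600)&(P2[:,0]<950)&(P2[:,1]>0)&(P2[:,1]<230)&(P2[:,2]>116)&(P2[:,2]<134)
    q=P2[s];print("rim",s.sum(),np.median(q[:,2]));print(cv2.minAreaRect(q[:,:2].astype(np.float32)),cv2.boxPoints(cv2.minAreaRect(q[:,:2].astype(np.float32))))
    m=(H>50)&(H<75)&(S>150)
    P2,_,_=cloud(d,m);s=(abs(P2[:,0]-450)<90)&(abs(P2[:,1]+378)<60)&(P2[:,2]>80)
    q=P2[s];r=cv2.minAreaRect(q[:,:2].astype(np.float32));print("green",s.sum(),np.median(q[:,2]),r);print(cv2.boxPoints(r))
E
```

```text
top0.npz cam [ 323.2 -141.5 1380.1]
board 6157 51.620199607081155 [[ 494.8 -197.4]
 [ 897.5 -201.8]
 [ 903.1  314.8]
 [ 500.4  319.2]]
front [[-130.0, 566.0], [-110.0, 568.0], [-90.0, 568.0], [-70.0, 569.0], [-50.0, 571.0], [-30.0, 573.0], [-10.0, 577.0], [10.0, 576.0], [30.0, 575.0], [50.0, 576.0], [70.0, 579.0], [90.0, 581.0], [110.0, 579.0], [130.0, 581.0], [150.0, 582.0], [170.0, 584.0], [190.0, 585.0], [210.0, 585.0]] [ 55.7 574. ]
rail 397 91.17728251865243
-100 42 [592.8 595.9 645.2] 91.79726718595481
-60 33 [595.6 599.1 645.8] 90.1300225043906
-20 24 [596.5 598.3 601.4] 93.20019545502134
20 35 [599.1 603.9 658.9] 91.78617986761103
60 47 [600.8 606.6 657.2] 91.14858761101988
100 39 [603.6 609.1 654.9] 90.25203623409129
140 33 [605.8 609.  652.2] 93.04353109500181
180 41 [589.1 608.5 630.7] 90.33927834535672
rim 500 125.15810529112463
((744.8497314453125, 81.28976440429688), (192.85287475585938, 140.99044799804688), 3.702622890472412) [[644.1 145.4]
 [653.2   4.7]
 [845.6  17.2]
 [836.5 157.9]]
green 276 90.08728308763261 ((448.43304443359375, -380.5294189453125), (22.253587722
[... 686 characters left out ...]

-20 36 [597.2 599.6 602.9] 90.01029108662522
20 55 [599.4 603.3 659.4] 89.66044368581217
60 79 [601.1 606.  658.7] 88.62636729802547
100 79 [603.8 608.3 656. ] 90.15213126170178
140 84 [605.2 609.6 657.4] 89.62212866845411
180 78 [587.1 609.  629.6] 89.33276786810599
220 1 [659.7 659.7 659.7] 95.70004172715123
rim 520 122.57684436247462
((746.0088500976562, 82.51700592041016), (194.3563690185547, 145.59815979003906), 4.124739170074463) [[643.8 148.1]
 [654.3   2.9]
 [848.2  16.9]
 [837.7 162.1]]
green 167 86.70179957032968 ((450.311279296875, -376.93792724609375), (29.27509117126465, 115.98551940917969), 68.16426849365234)
[[ 391.  -369. ]
 [ 498.7 -412.1]
 [ 509.6 -384.9]
 [ 401.9 -341.8]]
```

Measured so far:
- **Rack:** yaw about -3.1°.
- **Bar:** near x≈607 at y=80.
- **Blue tote:** centre (745,82), yaw about +3.9°.
- **Hook:** hook_grip about (463,-385), yaw -23°.

The crop confirms the green-handled hook in the grey rest.

```bash
cat > mv.py <<'E'
import numpy as np, json, os, sys
from scipy.spatial.transform import Rotation as R
F="cmd.json"
def get():
    if os.path.exists(F):
        j=json.load(open(F));return np.array(j["p"]),R.from_quat(j["q"])
    return np.array([201.184,591.711,231.31]),R.from_euler("xyz",[180,0,161.218],degrees=True)
def row(p,yaw,roll=180,pitch=0):
    p0,r0=get();r=R.from_euler("xyz",[roll,pitch,yaw],degrees=True)
    rv=(r0.inv()*r).as_rotvec();t=r0.inv().apply(np.array(p)-p0)/1000
    return np.r_[rv.round(4),t.round(4)].tolist()
def done(rw):
    p0,r0=get();r=r0*R.from_rotvec(rw[:3]);p=p0+r0.apply(np.array(rw[3:6])*1000)
    json.dump({"p":p.tolist(),"q":r.as_quat().tolist()},open(F,"w"));return p,r.as_euler("xyz",degrees=True)
E
python3 - <<'E'
from mv import *
print(row([430,120,300],160));print(row([455,-381,230],157))
E
```

```text
[0.0, -0.0, 0.0213, -0.3685, -0.3729, -0.0687]
[0.0, -0.0, 0.0736, -0.5535, -0.8392, 0.0013]
```

Request:
send_rows(
  moves=[
    [[0,0,0.021,-0.3685,-0.373,-0.0687,0.085],[0,0,0.021,-0.3685,-0.373,-0.0687,0.085],[0,0,0.021,-0.3685,-0.373,-0.0687,0.085],[0,0,0.021,-0.3685,-0.373,-0.0687,0.085],[0,0,0.021,-0.3685,-0.373,-0.0687,0.085],[0,0,0.021,-0.3685,-0.373,-0.0687,0.085],[0,0,0.021,-0.3685,-0.373,-0.0687,0.085],[0,0,0.021,-0.3685,-0.373,-0.0687,0.085],[0,0,0.0736,-0.5535,-0.839,0.0013,0.085],[0,0,0.0736,-0.5535,-0.839,0.0013,0.085],[0,0,0.0736,-0.5535,-0.839,0.0013,0.085],[0,0,0.0736,-0.5535,-0.839,0.0013,0.085],[0,0,0.0736,-0.5535,-0.839,0.0013,0.085],[0,0,0.0736,-0.5535,-0.839,0.0013,0.085],[0,0,0.0736,-0.5535,-0.839,0.0013,0.085],[0,0,0.0736,-0.5535,-0.839,0.0013,0.085],[0,0,0.0736,-0.5535,-0.839,0.0013,0.085],[0,0,0.0736,-0.5535,-0.839,0.0013,0.085],[0,0,0.0736,-0.5535,-0.839,0.0013,0.085]],
  ],
)

```text
time: 2.52
tcp_pos: [454.6, -379.7, 229.6]
orientation: [179.9, -0.1, 157.0]
force: [-0.2, 0.0, 0.1]
finger_gap: 85.0
```

```bash
cat >> h.py <<'E'
def wcloud(d,s,mask=None):
    from scipy.spatial.transform import Rotation as R
    K=d["K"];z=d["depth"];v,u=np.nonzero((z>0)&(mask if mask is not None else True))
    zz=z[v,u];P=np.c_[(u-K[0,2])*zz/K[0,0],(v-K[1,2])*zz/K[1,1],zz]
    M=d["mount"];P=P@M[:3,:3].T+M[:3,3]
    return R.from_euler("xyz",s["orientation"],degrees=True).apply(P)+s["tcp_pos"],u,v
E
python3 - <<'E'
from mv import *; from h import *
from cell import observe, imaging
np.set_printoptions(precision=1,suppress=True)
print(done([0,0,.0736,-.5535,-.839,.0013]))
s=observe();d=imaging.snapshot("wrist")
cv2.imwrite("pics/w1.png",cv2.resize(d["frame"][:,:,::-1],(800,600)))
hsv=cv2.cvtColor(d["frame"],cv2.COLOR_RGB2HSV).astype(int);H,S,V=[hsv[...,i] for i in range(3)]
P,u,v=wcloud(d,s,(H>50)&(H<75)&(S>130));P=P[(P[:,2]>82)&(P[:,2]<98)]
r=cv2.minAreaRect(P[:,:2].astype(np.float32));print(len(P),np.median(P[:,2]),r);print(cv2.boxPoints(r))
P,u,v=wcloud(d,s);k=(P[:,2]>64)&(P[:,2]<84)&(P[:,0]>520)&(P[:,0]<660)&(P[:,1]<-380)
q=P[k];print("rod",len(q),np.median(q[:,2]),cv2.boxPoints(cv2.minAreaRect(q[:,:2].astype(np.float32))))
vx,vy,x0,y0=cv2.fitLine(q[:,:2].astype(np.float32),cv2.DIST_HUBER,0,.01,.01).ravel();print(np.degrees(np.arctan2(vy,vx)),x0,y0)
E
```

```text
(array([ 455.1, -380.8,  230. ]), array([180.,   0., 157.]))
2180 89.90814647820739 ((448.939697265625, -382.036376953125), (22.573640823364258, 116.6002426147461), 67.40409851074219)
[[ 390.8 -370.1]
 [ 498.4 -414.9]
 [ 507.1 -394. ]
 [ 399.5 -349.2]]
rod 645 78.20433410995358 [[ 513.9 -421.6]
 [ 605.6 -473.2]
 [ 619.2 -449. ]
 [ 527.5 -397.4]]
-22.875267 564.33777 -429.88672
```

View pics/w1.png

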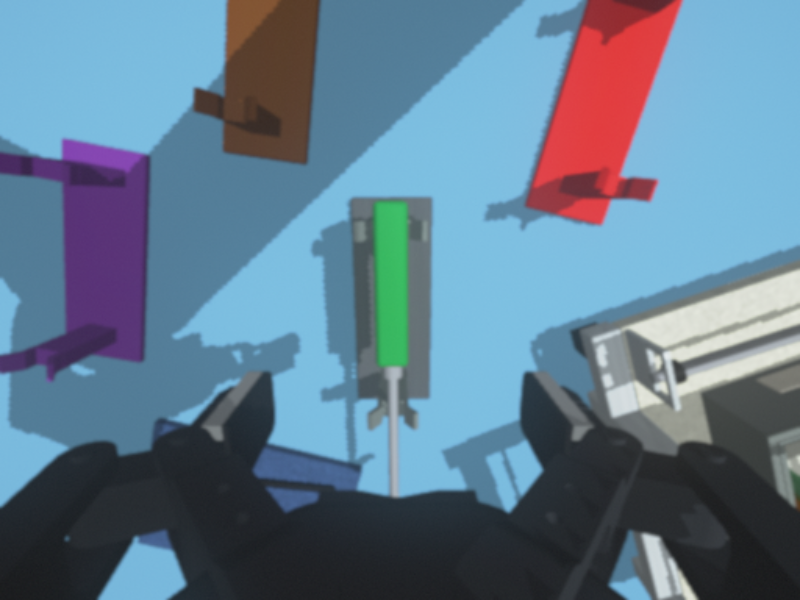

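```bash
python3 - <<'E'
from mv import *
for z in(130,54.5):print(row([463,-388,z],157.2))
E
```

```text
[-0.0, -0.0, -0.0035, -0.0101, -0.0035, 0.1]
[-0.0, -0.0, -0.0035, -0.0101, -0.0035, 0.1755]
```

Request:
send_rows(
  moves=[
    [[0,0,-0.0035,-0.01,-0.0035,0.05,0.085],[0,0,-0.0035,-0.01,-0.0035,0.1,0.085],[0,0,-0.0035,-0.01,-0.0035,0.13,0.085],[0,0,-0.0035,-0.01,-0.0035,0.15,0.085],[0,0,-0.0035,-0.01,-0.0035,0.165,0.085],[0,0,-0.0035,-0.01,-0.0035,0.1755,0.085],[0,0,-0.0035,-0.01,-0.0035,0.1755,0.085],[0,0,-0.0035,-0.01,-0.0035,0.1755,0.085]],
  ],
)

```text
time: 3.58
tcp_pos: [463.4, -388.3, 55.3]
orientation: [-180.0, 0.1, 157.2]
force: [0.2, 0.0, -0.6]
finger_gap: 85.2
```

```bash
python3 - <<'E'
from mv import *; from h import *
from cell import observe, imaging
print(done([0,0,-.0035,-.01,-.0035,.1755]))
s=observe();print(s['tcp_pos'],s['force'])
d=imaging.snapshot("wrist")
cv2.imwrite("pics/w2.png",cv2.resize(d["frame"][:,:,::-1],(800,600)))
E
```

```text
(array([ 462.9166078 , -387.95101337,   54.51      ]), array([180.        ,   0.        , 157.20156586]))
[ 463.35830851 -388.32903479   55.26968834] [ 0.21578784  0.01322948 -0.58844233]
```

View pics/w2.png

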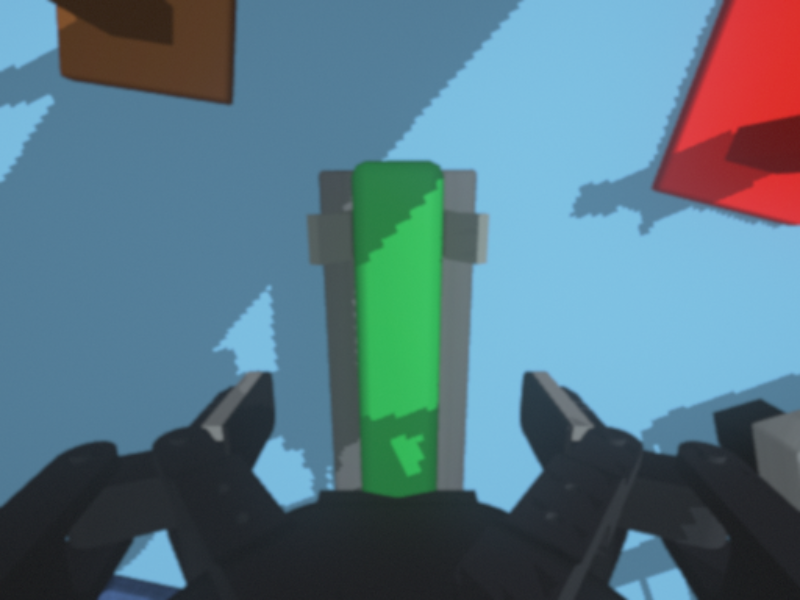

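The handle (x≈398) is centred between the fingers (270 and 525), and the posts at row 238 are clear. Closing now.

Request:
send_rows(
  moves=[
    [[0,0,0,0,0,0,0.01],[0,0,0,0,0,0,0.01],[0,0,0,0,0,0,0.01],[0,0,0,0,0,0,0.01],[0,0,0,0,0,0,0.01],[0,0,0,0,0,0,0.01],[0,0,0,0,0,0,0.01],[0,0,0,0,0,0,0.01]],
  ],
  force=100,
)

```text
time: 4.62
tcp_pos: [463.0, -388.2, 54.8]
orientation: [-180.0, 0.0, 157.2]
force: [-1.3, -0.3, 4.4]
finger_gap: 23.0
```

```bash
python3 - <<'E'
from mv import *
for a in([463,-388,157.5],157.2),([428,-250,157.5],165),([428,74,157.5],176.9):print(row(*a))
E
```

```text
[-0.0, -0.0, 0.0, -0.0001, -0.0, -0.103]
[0.0, 0.0, -0.1361, 0.0856, 0.1136, -0.103]
[0.0, 0.0, -0.3438, 0.2112, 0.4123, -0.103]
```

Request:
send_rows(
  moves=[
    [[0,0,0,0,0,-0.015,0.01],[0,0,0,0,0,-0.04,0.01],[0,0,0,0,0,-0.075,0.01],[0,0,0,0,0,-0.103,0.01],[0,0,-0.03,0.021,0.028,-0.103,0.01],[0,0,-0.07,0.043,0.057,-0.103,0.01],[0,0,-0.1,0.064,0.085,-0.103,0.01],[0,0,-0.136,0.0856,0.1136,-0.103,0.01],[0,0,-0.165,0.1035,0.156,-0.103,0.01],[0,0,-0.195,0.1215,0.199,-0.103,0.01],[0,0,-0.225,0.139,0.242,-0.103,0.01],[0,0,-0.255,0.157,0.284,-0.103,0.01],[0,0,-0.285,0.175,0.327,-0.103,0.01],[0,0,-0.31,0.193,0.37,-0.103,0.01],[0,0,-0.33,0.204,0.396,-0.103,0.01],[0,0,-0.344,0.211,0.412,-0.103,0.01],[0,0,-0.344,0.211,0.412,-0.103,0.01],[0,0,-0.344,0.211,0.412,-0.103,0.01],[0,0,-0.344,0.211,0.412,-0.103,0.01]],
  ],
)

```text
time: 7.0
tcp_pos: [428.2, 72.9, 157.5]
orientation: [-180.0, 0.0, 176.8]
force: [-0.5, 0.1, -1.5]
finger_gap: 22.9
```

```bash
python3 - <<'E'
from mv import *; from h import *
from cell import observe, imaging
print(done([0,0,-.344,.211,.412,-.103]))
s=observe();print(s['tcp_pos'],s['orientation'],s['force'],s['torque'],s['finger_gap'])
for n in("top","side","wrist"):
    d=imaging.snapshot(n);np.savez(f"{n}1.npz",**d);cv2.imwrite(f"pics/{n}1.png",cv2.resize(d["frame"][:,:,::-1],(800,600),interpolation=cv2.INTER_CUBIC))
E
```

```text
(array([428.04728994,  73.62144104, 157.51      ]), array([180.        ,   0.        , 176.91131401]))
[428.16144746  72.89390222 157.54808644] [-1.79993332e+02  1.27130144e-03  1.76833293e+02] [-0.53014545  0.05519698 -1.51044849] [-0.00518596  0.06108376 -0.00512257] 22.915995588157703
```

View pics/top1.png

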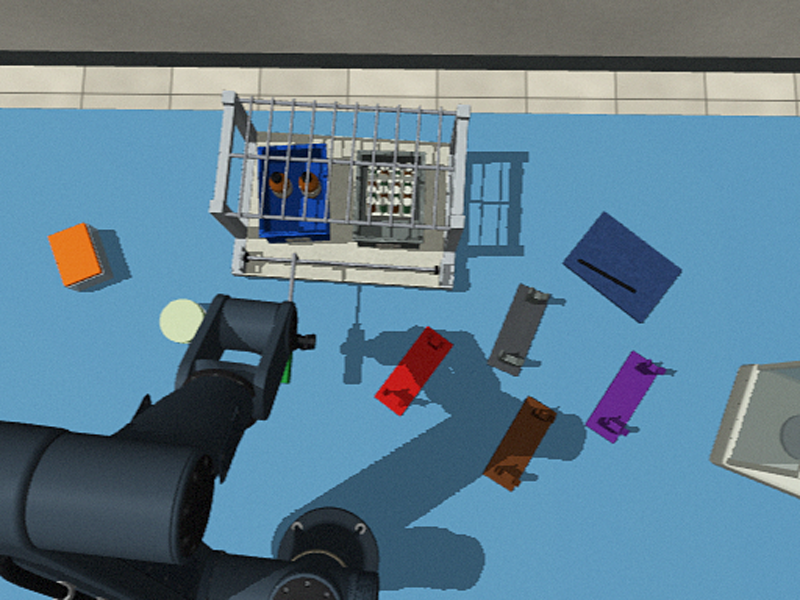

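View pics/side1.png

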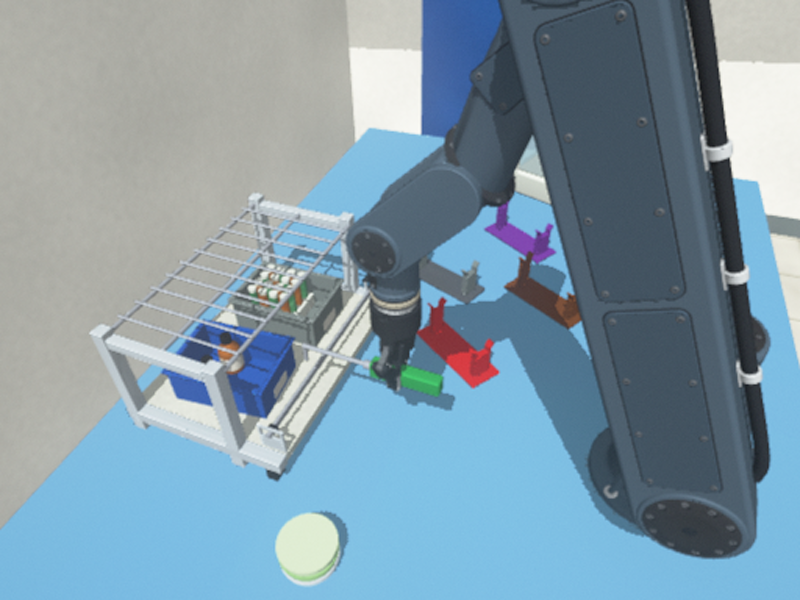

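View pics/wrist1.png

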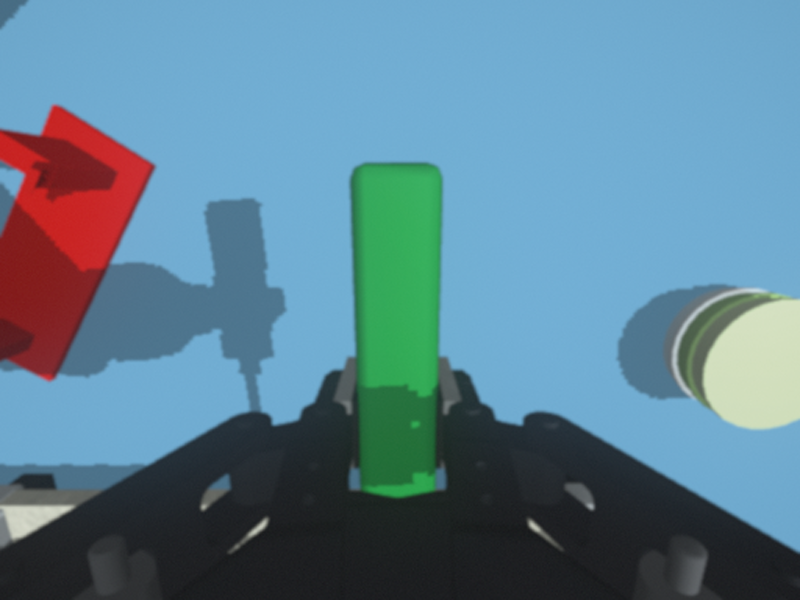

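Top view: hook held, with the rod end at about (294,256) over the rail. Side view: rod end at about (295,344). Totes and dishes are unmoved. Next I check the bent end's position.

```bash
python3 - <<'E'
from h import *
np.set_printoptions(precision=1,suppress=True)
for n in("top1.npz","side1.npz"):
    d=load(n);P,u,v=cloud(d)
    k=(P[:,2]>165)&(P[:,2]<195)&(P[:,0]>490)&(P[:,0]<640)&(P[:,1]>30)&(P[:,1]<110)
    q=P[k];print(n,len(q))
    print(np.c_[q,u[k],v[k]][np.argsort(-q[:,0])][:8])
    vx,vy,vz,x0,y0,z0=cv2.fitLine(q.astype(np.float32),cv2.DIST_HUBER,0,.01,.01).ravel();print(np.degrees(np.arctan2(vy,vx)),np.degrees(np.arcsin(vz)),x0,y0,z0)
s=load("side1.npz")["frame"];cv2.imwrite("pics/c2.png",cv2.resize(s[180:280,130:290][:,:,::-1],None,fx=5,fy=5,interpolation=cv2.INTER_CUBIC))
E
```

```text
top1.npz 86
[[600.3  62.4 177.6 189.  162. ]
 [598.7  64.3 184.2 188.  162. ]
 [598.4  60.2 172.5 190.  163. ]
 [596.4  61.7 181.  189.  163. ]
 [596.1  64.5 182.5 188.  163. ]
 [595.2  60.  173.  190.  164. ]
 [594.1  68.2 177.5 187.  164. ]
 [593.7  61.8 179.7 189.  164. ]]
-2.8943686 -0.31709012 554.2629 65.597916 181.81769
side1.npz 130
[[602.1  64.3 177.4 193.  220. ]
 [601.1  66.7 176.2 193.  221. ]
 [600.9  68.5 170.6 193.  223. ]
 [600.1  68.9 175.  193.  222. ]
 [599.7  71.1 169.8 193.  224. ]
 [599.1  64.1 178.2 194.  220. ]
 [597.   70.5 170.  194.  224. ]
 [597.   69.7 173.  194.  223. ]]
-2.6497664 -0.9873254 544.2148 70.48406 177.61967
```

View pics/c2.png

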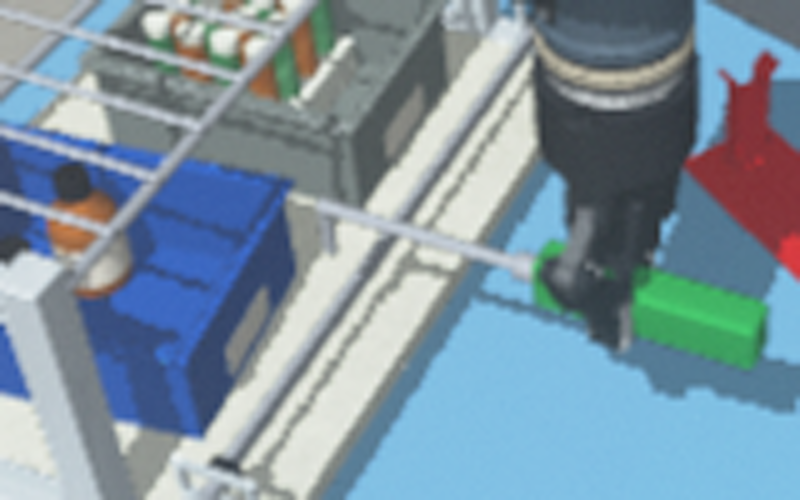

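```bash
python3 - <<'E'
from mv import *
for a in([505,76,157.5],176.9),([505,76,116.5],176.9):print(row(*a))
E
```

```text
[-0.0, 0.0, 0.0002, -0.0767, 0.0065, 0.0]
[-0.0, 0.0, 0.0002, -0.0767, 0.0065, 0.041]
```

Request:
send_rows(
  moves=[
    [[0,0,0,-0.015,0.001,0,0.01],[0,0,0,-0.035,0.003,0,0.01],[0,0,0,-0.055,0.005,0,0.01],[0,0,0,-0.07,0.006,0,0.01],[0,0,0,-0.077,0.0065,0,0.01],[0,0,0,-0.077,0.0065,0,0.01],[0,0,0,-0.077,0.0065,0.01,0.01],[0,0,0,-0.077,0.0065,0.02,0.01],[0,0,0,-0.077,0.0065,0.03,0.01],[0,0,0,-0.077,0.0065,0.041,0.01],[0,0,0,-0.077,0.0065,0.041,0.01],[0,0,0,-0.077,0.0065,0.041,0.01]],
  ],
)

```text
time: 8.65
tcp_pos: [505.4, 76.0, 116.5]
orientation: [-180.0, 0.0, 176.9]
force: [0.7, 0.2, -1.4]
finger_gap: 22.6
```

```bash
python3 - <<'E'
from mv import *; from h import *
from cell import observe, imaging
print(done([0,0,0,-.077,.0065,.041]))
s=observe();print(s['tcp_pos'],s['orientation'],s['force'],s['torque'],s['finger_gap'])
for n in("top","side"):
    d=imaging.snapshot(n);np.savez(f"{n}2.npz",**d);c=d["frame"]
    c=c[180:300,90:290] if n=="side" else c[80:200,130:290]
    cv2.imwrite(f"pics/{n}2.png",cv2.resize(c[:,:,::-1],None,fx=4,fy=4,interpolation=cv2.INTER_CUBIC))
E
```

```text
(array([505.28566495,  75.96311285, 116.51      ]), array([180.        ,   0.        , 176.91131401]))
[505.43625172  75.96335926 116.45864224] [-1.79999641e+02  4.45235897e-03  1.76911751e+02] [ 0.69543793  0.23508854 -1.41434691] [0.0438333  0.06537368 0.02280713] 22.638345056958475
```

View pics/top2.png

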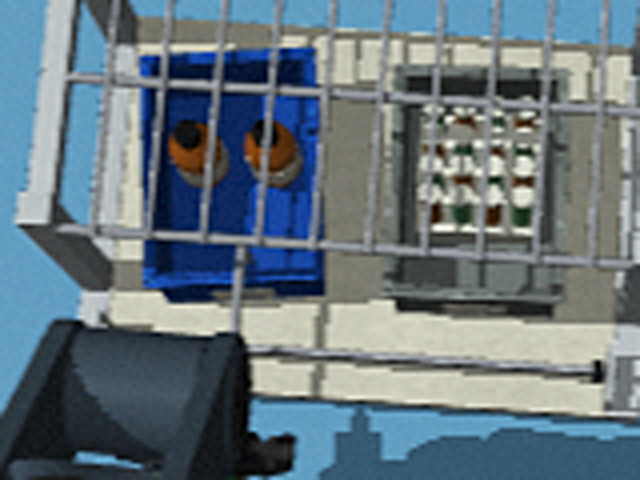

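View pics/side2.png

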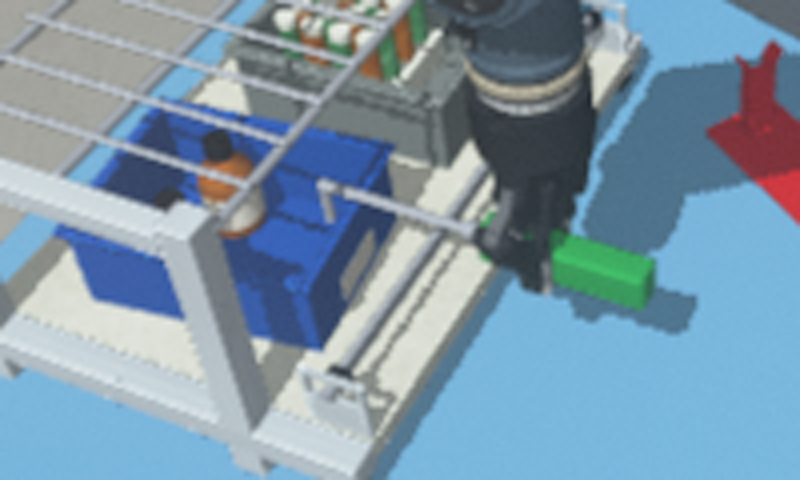

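The nib is inside the tote, behind the front wall. Tool +x is the pull direction, square to the rail. Pulling slowly.

Request:
send_rows(
  moves=[
    [[0,0,0,0.001,0,0,0.01],[0,0,0,0.0025,0,0,0.01],[0,0,0,0.004,0,0,0.01],[0,0,0,0.0055,0,0,0.01],[0,0,0,0.007,0,0,0.01],[0,0,0,0.0085,0,0,0.01],[0,0,0,0.01,0,0,0.01],[0,0,0,0.0115,0,0,0.01],[0,0,0,0.013,0,0,0.01],[0,0,0,0.015,0,0,0.01],[0,0,0,0.017,0,0,0.01],[0,0,0,0.019,0,0,0.01],[0,0,0,0.021,0,0,0.01],[0,0,0,0.023,0,0,0.01],[0,0,0,0.025,0,0,0.01],[0,0,0,0.027,0,0,0.01],[0,0,0,0.029,0,0,0.01],[0,0,0,0.031,0,0,0.01]],
  ],
)

```text
time: 11.0
tcp_pos: [474.4, 77.6, 116.6]
orientation: [-180.0, 0.0, 176.9]
force: [2.4, -0.2, -1.3]
finger_gap: 22.8
```

```bash
cat > look.py <<'E'
from mv import *; from h import *
from cell import observe, imaging
import sys
np.set_printoptions(precision=1,suppress=True)
tag=sys.argv[1]
s=observe();print(s['time'],s['tcp_pos'],s['force'],s['torque'])
for n in("top","side"):
    d=imaging.snapshot(n);np.savez(f"{n}{tag}.npz",**d)
    hsv=cv2.cvtColor(d["frame"],cv2.COLOR_RGB2HSV).astype(int);H,S,V=[hsv[...,i] for i in range(3)]
    P,_,_=cloud(d,(H>=106)&(H<=124)&(S>110));k=(P[:,0]>580)&(P[:,0]<950)&(P[:,1]>0)&(P[:,1]<230)&(P[:,2]>116)&(P[:,2]<134)
    q=P[k];r=cv2.minAreaRect(q[:,:2].astype(np.float32));print(n,k.sum(),np.median(q[:,2]),r[1],r[2]);print(cv2.boxPoints(r).tolist())
    c=d["frame"];c=c[180:300,90:290] if n=="side" else c[80:200,130:290]
    cv2.imwrite(f"pics/{n}{tag}.png",cv2.resize(c[:,:,::-1],None,fx=4,fy=4,interpolation=cv2.INTER_CUBIC))
E
python3 -c "
from mv import *
print(done([0,0,0,.031,0,0]))"; python3 look.py 3
```

```text
(array([474.33069773,  77.63344351, 116.51      ]), array([180.        ,   0.        , 176.91131401]))
11.0 [474.4  77.6 116.6] [ 2.4 -0.2 -1.3] [ 0.  -0.4  0.1]
top 426 125.57442665765157 (194.1153564453125, 139.60760498046875) 2.6185526847839355
[[625.8305053710938, 144.86965942382812], [632.2086791992188, 5.407819747924805], [826.1213989257812, 14.276260375976562], [819.7432250976562, 153.73809814453125]]
side 520 122.33984547082328 (191.4300079345703, 147.84613037109375) 2.052943229675293
[[626.8252563476562, 150.83595275878906], [632.1215209960938, 3.0847175121307373], [823.4286499023438, 9.942306518554688], [818.1323852539062, 157.69354248046875]]
```

Request:
send_rows(
  moves=[
    [[0,0,0,0.001,0,0,0.01],[0,0,0,0.0025,0,0,0.01],[0,0,0,0.004,0,0,0.01],[0,0,0,0.0055,0,0,0.01],[0,0,0,0.007,0,0,0.01],[0,0,0,0.0085,0,0,0.01],[0,0,0,0.01,0,0,0.01],[0,0,0,0.0115,0,0,0.01],[0,0,0,0.013,0,0,0.01],[0,0,0,0.0145,0,0,0.01],[0,0,0,0.0155,0,0,0.01],[0,0,0,0.0165,0,0,0.01]],
  ],
)

```text
time: 12.6
tcp_pos: [457.8, 78.5, 116.5]
orientation: [180.0, 0.0, 176.9]
force: [3.7, -0.7, -1.2]
finger_gap: 22.6
```

```bash
python3 -c "
from mv import *
print(done([0,0,0,.0165,0,0]))"; python3 look.py 4
```

```text
(array([457.85466679,  78.52249048, 116.51      ]), array([180.        ,   0.        , 176.91131401]))
12.6 [457.8  78.5 116.5] [ 3.7 -0.7 -1.2] [ 0.  -0.5  0.1]
top 438 125.67000698506209 (192.61553955078125, 141.87307739257812) 1.1007543802261353
[[612.8477783203125, 148.28587341308594], [615.5732421875, 6.4389777183532715], [808.1531982421875, 10.139236450195312], [805.427734375, 151.9861297607422]]
side 541 122.43372864941242 (193.21832275390625, 144.19793701171875) 1.2524299621582031
[[611.780517578125, 151.65257263183594], [614.9322509765625, 7.489101409912109], [808.1043701171875, 11.71234130859375], [804.95263671875, 155.8758087158203]]
```

Request:
send_rows(
  moves=[
    [[0,0,0,0.001,0,0,0.01],[0,0,0,0.002,0,0,0.01],[0,0,0,0.003,0,0,0.01],[0,0,0,0.004,0,0,0.01],[0,0,0,0.005,0,0,0.01],[0,0,0,0.006,0,0,0.01]],
  ],
)

```text
time: 13.45
tcp_pos: [451.8, 78.9, 116.5]
orientation: [-180.0, 0.0, 176.9]
force: [3.4, 0.5, -2.1]
finger_gap: 22.6
```

Request:
send_rows(
  moves=[
    [[0,0,0,0.001,0,0,0.01],[0,0,0,0.002,0,0,0.01],[0,0,0,0.003,0,0,0.01],[0,0,0,0.004,0,0,0.01]],
  ],
)

```text
time: 13.95
tcp_pos: [448.1, 79.0, 116.6]
orientation: [-180.0, 0.0, 176.9]
force: [3.5, -0.1, -1.7]
finger_gap: 23.3
```

```bash
python3 -c "
from mv import *
print(done([0,0,0,.010,0,0]))"; python3 look.py 5
```

```text
(array([447.86919349,  79.06130682, 116.51      ]), array([180.        ,   0.        , 176.91131401]))
13.95 [448.1  79.  116.6] [ 3.5 -0.1 -1.7] [-0.  -0.7  0. ]
top 500 125.42954218429483 (142.18125915527344, 193.2891082763672) 88.44915771484375
[[602.0263061523438, 6.765159606933594], [795.2445678710938, 1.5339889526367188], [799.0925903320312, 143.66317749023438], [605.8743286132812, 148.89434814453125]]
side 583 122.40828531665971 (144.5522003173828, 193.46435546875) 87.9707260131836
[[600.9307861328125, 8.064216613769531], [794.2738037109375, 1.2136154174804688], [799.3924560546875, 145.6751708984375], [606.0494384765625, 152.5257568359375]]
```

Request:
send_rows(
  moves=[
    [[0,0,0,0.001,0,0,0.01],[0,0,0,0.002,0,0,0.01],[0,0,0,0.003,0,0,0.01]],
  ],
)

```text
time: 14.42
tcp_pos: [446.2, 79.1, 116.7]
orientation: [-180.0, 0.2, 176.9]
force: [7.8, -0.7, -5.1]
finger_gap: 22.7
```

```bash
python3 -c "
from mv import *
print(done([0,0,0,.003,0,0]))"; python3 look.py 6
```

```text
(array([444.87355151,  79.22295172, 116.51      ]), array([180.        ,   0.        , 176.91131401]))
14.425 [446.2  79.1 116.7] [ 7.8 -0.7 -5.1] [-0.1 -0.9  0. ]
top 554 125.4627938213085 (143.03892517089844, 193.36819458007812) 86.83480834960938
[[598.485107421875, 7.384185791015625], [791.558349609375, -3.2926177978515625], [799.4561767578125, 139.52809143066406], [606.3829345703125, 150.20489501953125]]
side 585 122.48694184939555 (144.2876434326172, 201.46092224121094) 86.92242431640625
[[588.6557006835938, 9.818161010742188], [789.8261108398438, -0.9978790283203125], [797.5725708007812, 143.0816650390625], [596.4021606445312, 153.897705078125]]
```

View pics/top6.png

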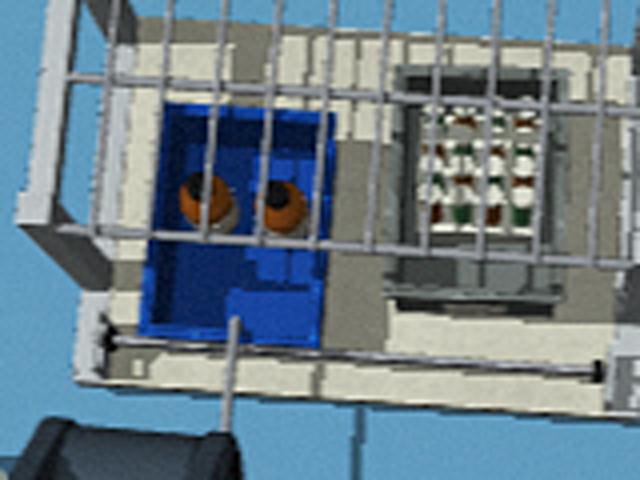

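View pics/side6.png

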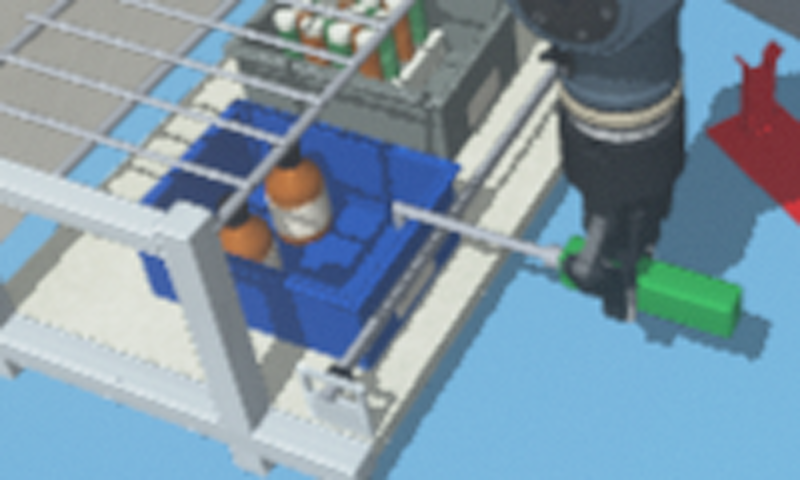

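Top view: the tote's front edge (145–320, row ~335) lies along the bar and its yaw matches the rack. Bottles are standing. Next I firm up the pull.

Request:
send_rows(
  moves=[
    [[0,0,0,0.0005,0,0,0.01],[0,0,0,0.001,0,0,0.01],[0,0,0,0.001,0,0,0.01]],
  ],
)

```text
time: 14.9
tcp_pos: [446.2, 79.1, 116.7]
orientation: [-180.0, 0.3, 176.9]
force: [8.3, -0.7, -4.6]
finger_gap: 22.5
```

Request:
send_rows(
  moves=[
    [[0,0,0,0.0005,0,0,0.01],[0,0,0,0.001,0,0,0.01],[0,0,0,0.0015,0,0,0.01],[0,0,0,0.0015,0,0,0.01]],
  ],
)

```text
time: 15.4
tcp_pos: [446.2, 79.0, 116.8]
orientation: [-180.0, 0.4, 176.9]
force: [10.6, -0.2, -6.7]
finger_gap: 22.6
```

Request:
send_rows(
  moves=[
    [[0,0,0,0.0005,0,0,0.01],[0,0,0,0.001,0,0,0.01],[0,0,0,0.0015,0,0,0.01],[0,0,0,0.0015,0,0,0.01],[0,0,0,0.0015,0,0,0.01],[0,0,0,0.0015,0,0,0.01]],
  ],
)

```text
time: 16.15
tcp_pos: [446.3, 78.9, 116.8]
orientation: [-180.0, 0.6, 176.9]
force: [13.7, -0.8, -9.3]
finger_gap: 22.9
```

```bash
python3 -c "
from mv import *
print(done([0,0,0,.004,0,0]))"; python3 look.py 7
```

```text
(array([440.87936219,  79.43847826, 116.51      ]), array([180.        ,   0.        , 176.91131401]))
16.15 [446.3  78.9 116.8] [13.7 -0.8 -9.3] [ 0.  -1.2  0.1]
top 559 125.62841263253208 (142.9433135986328, 192.4373321533203) 86.53762817382812
[[598.1394653320312, 7.322174072265625], [790.2255249023438, -4.2996978759765625], [798.8583374023438, 138.3826904296875], [606.7722778320312, 150.0045623779297]]
side 579 122.32357169146803 (144.1500244140625, 195.96343994140625) 87.28746795654297
[[596.5465087890625, 9.018836975097656], [792.2904052734375, -0.25511932373046875], [799.1123046875, 143.7333984375], [603.368408203125, 153.00735473632812]]
```

View pics/side7.png

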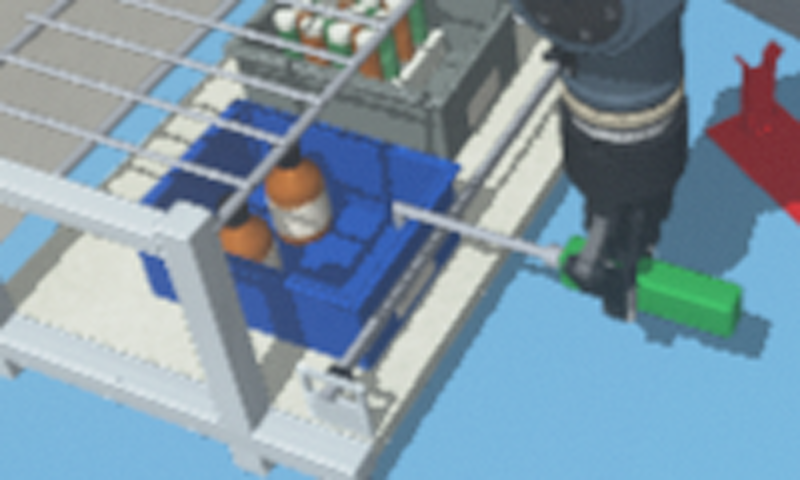

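View pics/top7.png

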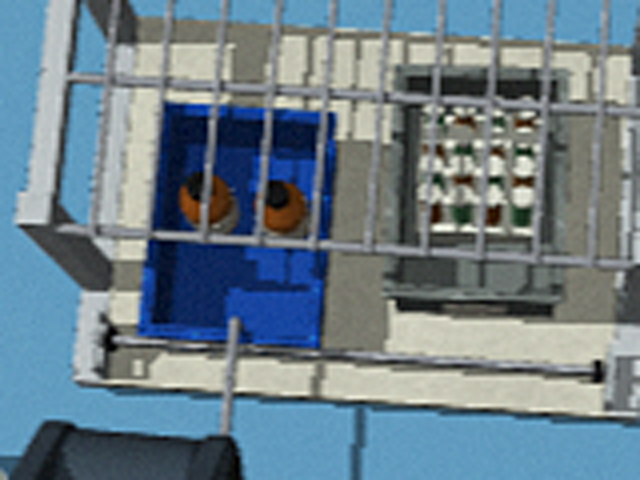

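Square (yaw about -3.1°, same as the rack) and firm at about 14 N, with no further motion. Next: ease off, move the nib clear of the wall, lift.

Request:
send_rows(
  moves=[
    [[0,0,0,-0.0015,0,0,0.01],[0,0,0,-0.003,0,0,0.01],[0,0,0,-0.005,0,0,0.01],[0,0,0,-0.008,0,0,0.01],[0,0,0,-0.011,0,0,0.01],[0,0,0,-0.014,0,0,0.01],[0,0,0,-0.014,0,0,0.01],[0,0,0,-0.014,0,-0.005,0.01],[0,0,0,-0.014,0,-0.013,0.01],[0,0,0,-0.014,0,-0.023,0.01],[0,0,0,-0.014,0,-0.034,0.01],[0,0,0,-0.014,0,-0.045,0.01],[0,0,0,-0.014,0,-0.045,0.01],[0,0,0,-0.014,0,-0.045,0.01]],
  ],
)

```text
time: 18.0
tcp_pos: [454.7, 78.7, 161.5]
orientation: [-180.0, -0.0, 176.9]
force: [0.6, 0.0, -2.4]
finger_gap: 23.0
```

```bash
python3 -c "
from mv import *
print(done([0,0,0,-.014,0,-.045]))"; python3 look.py 8;python3 - <<'E'
from h import *
np.set_printoptions(precision=1,suppress=True)
for n in("top8.npz","side8.npz"):
    d=load(n);P,u,v=cloud(d)
    k=(P[:,2]>168)&(P[:,2]<196)&(P[:,0]>505)&(P[:,0]<645)&(P[:,1]>30)&(P[:,1]<110)
    q=P[k];print(n,len(q),q[:,0].max())
    vx,vy,vz,x0,y0,z0=cv2.fitLine(q.astype(np.float32),cv2.DIST_HUBER,0,.01,.01).ravel();print(np.degrees(np.arctan2(vy,vx)),np.degrees(np.arcsin(vz)),x0,y0,z0)
E
```

```text
(array([454.8590248 ,  78.68413538, 161.51      ]), array([180.        ,   0.        , 176.91131401]))
18.0 [454.7  78.7 161.5] [ 0.6  0.  -2.4] [ 0.  0. -0.]
top 556 125.61641425066068 (142.92628479003906, 193.6985321044922) 86.92105865478516
[[598.657470703125, 7.0632171630859375], [792.076416015625, -3.3406829833984375], [799.7532958984375, 139.37928771972656], [606.3343505859375, 149.78318786621094]]
side 551 122.39725625964257 (143.97982788085938, 192.5891876220703) 87.09703063964844
[[598.7797241210938, 8.740005493164062], [791.1217651367188, -1.01361083984375], [798.4136352539062, 142.7814483642578], [606.0715942382812, 152.53506469726562]]
top8.npz 77 626.4497676390922
-3.4205327 -0.41847298 584.6971 71.13936 185.59062
side8.npz 147 627.4516532642741
-2.6528964 -1.1511636 565.31445 76.74729 181.6924
```

View pics/side8.png

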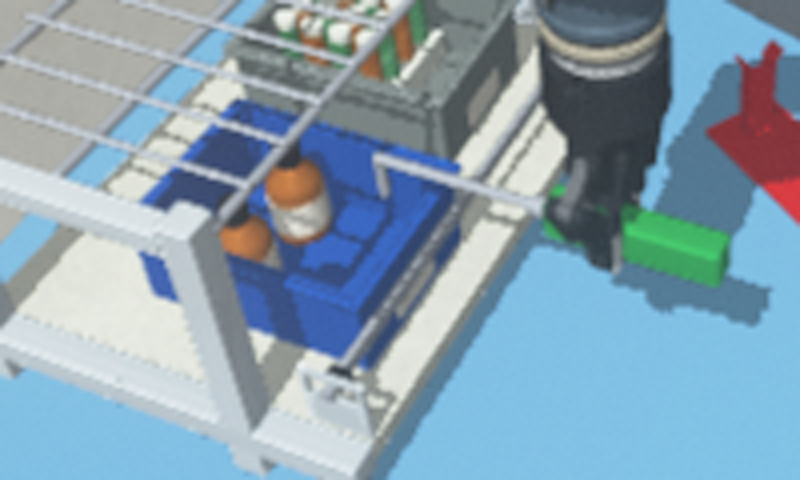

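View pics/top8.png

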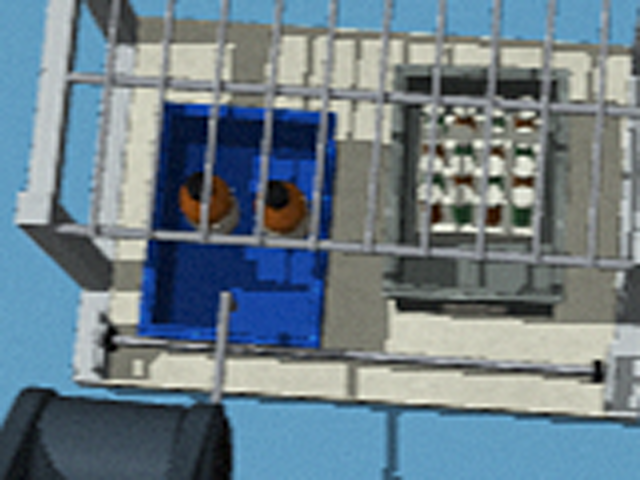

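The tote stays square, the bottles stand, and the hook has not slipped in the grip. Now back to the rest along the same route.

```bash
python3 - <<'E'
from mv import *
for a in([428,78,161.5],176.9),([428,-250,161.5],165),([463,-388,161.5],157.2),([463,-388,90],157.2):print(row(*a))
E
```

```text
[-0.0, 0.0, 0.0002, 0.0268, -0.0021, 0.0]
[-0.0, 0.0, 0.2079, 0.0091, -0.3297, 0.0]
[0.0, -0.0, 0.344, -0.0333, -0.4656, 0.0]
[0.0, -0.0, 0.344, -0.0333, -0.4656, 0.0715]
```

Request:
send_rows(
  moves=[
    [[0,0,0,0.013,-0.001,0,0.01],[0,0,0,0.0268,-0.002,0,0.01],[0,0,0.015,0.025,-0.03,0,0.01],[0,0,0.04,0.0235,-0.065,0,0.01],[0,0,0.07,0.021,-0.11,0,0.01],[0,0,0.1,0.0185,-0.155,0,0.01],[0,0,0.13,0.016,-0.2,0,0.01],[0,0,0.16,0.0135,-0.245,0,0.01],[0,0,0.185,0.011,-0.29,0,0.01],[0,0,0.208,0.009,-0.33,0,0.01],[0,0,0.25,-0.004,-0.37,0,0.01],[0,0,0.29,-0.017,-0.412,0,0.01],[0,0,0.32,-0.027,-0.445,0,0.01],[0,0,0.344,-0.0333,-0.4656,0,0.01],[0,0,0.344,-0.0333,-0.4656,0,0.01],[0,0,0.344,-0.0333,-0.4656,0.03,0.01],[0,0,0.344,-0.0333,-0.4656,0.055,0.01],[0,0,0.344,-0.0333,-0.4656,0.0715,0.01],[0,0,0.344,-0.0333,-0.4656,0.0715,0.01],[0,0,0.344,-0.0333,-0.4656,0.0715,0.01]],
  ],
)

```text
time: 20.6
tcp_pos: [463.4, -388.1, 90.8]
orientation: [-180.0, 0.1, 157.2]
force: [-0.7, -0.3, -1.2]
finger_gap: 22.5
```

```bash
python3 - <<'E'
from mv import *; from h import *
from cell import observe, imaging
print(done([0,0,.344,-.0333,-.4656,.0715]))
s=observe();print(s['tcp_pos'],s['orientation'],s['force'])
print(row([463,-388,54.5],157.2))
for n in("top","side"):
    d=imaging.snapshot(n);np.savez(f"{n}9.npz",**d);c=d["frame"]
    c=c[140:330,220:340] if n=="side" else c[155:255,290:410]
    c=d["frame"][140:220,240:340] if n=="side" else c
    cv2.imwrite(f"pics/{n}9.png",cv2.resize(c[:,:,::-1],None,fx=6,fy=6,interpolation=cv2.INTER_CUBIC))
E
```

```text
(array([ 463.023362  , -388.03375971,   90.01      ]), array([180.        ,   0.        , 157.20156586]))
[ 463.41492428 -388.11160996   90.77257298] [-1.79969245e+02  6.26262462e-02  1.57226641e+02] [-0.73565272 -0.33617262 -1.23831877]
[-0.0, -0.0, 0.0, 0.0, 0.0, 0.0355]
```

View pics/side9.png

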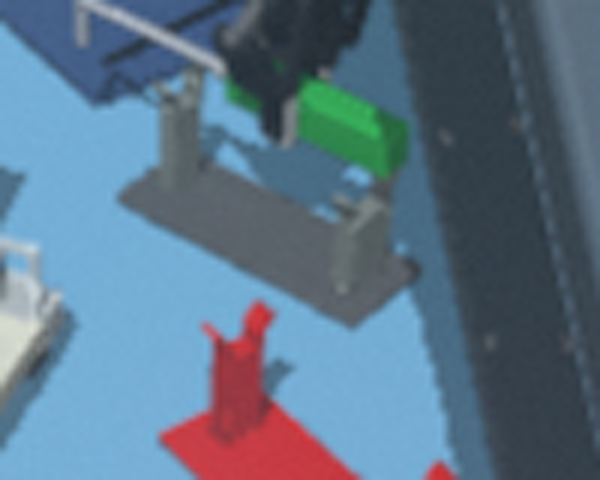

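View pics/top9.png

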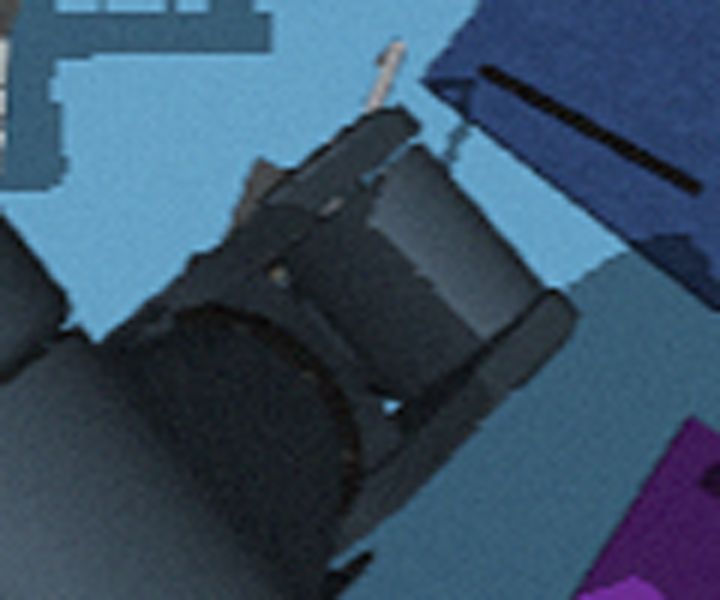

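The hook hangs above the grey rest, in line with the notches (posts at (180,140) and (355,235) in the side crop). Lowering.

Request:
send_rows(
  moves=[
    [[0,0,0,0,0,0.006,0.01],[0,0,0,0,0,0.012,0.01],[0,0,0,0,0,0.018,0.01],[0,0,0,0,0,0.024,0.01],[0,0,0,0,0,0.029,0.01],[0,0,0,0,0,0.032,0.01],[0,0,0,0,0,0.0345,0.01],[0,0,0,0,0,0.0345,0.01],[0,0,0,0,0,0.0345,0.01]],
  ],
)

```text
time: 21.82
tcp_pos: [463.1, -388.1, 55.7]
orientation: [-180.0, 0.0, 157.2]
force: [-0.5, -0.2, -2.6]
finger_gap: 23.0
```

Request:
send_rows(
  moves=[
    [[0,0,0,0,0,0.0005,0.01],[0,0,0,0,0,0.001,0.01],[0,0,0,0,0,0.001,0.01]],
  ],
)

```text
time: 22.2
tcp_pos: [463.1, -388.1, 54.9]
orientation: [-180.0, 0.0, 157.2]
force: [-0.9, 0.1, 0.8]
finger_gap: 23.0
```

```bash
python3 - <<'E'
from mv import *; from h import *
from cell import imaging
print(done([0,0,0,0,0,.0355]))
d=imaging.snapshot("side");c=d["frame"][140:220,240:340]
cv2.imwrite("pics/side10.png",cv2.resize(c[:,:,::-1],None,fx=6,fy=6,interpolation=cv2.INTER_CUBIC))
E
```

```text
(array([ 463.023362  , -388.03375971,   54.51      ]), array([180.        ,   0.        , 157.20156586]))
```

View pics/side10.png

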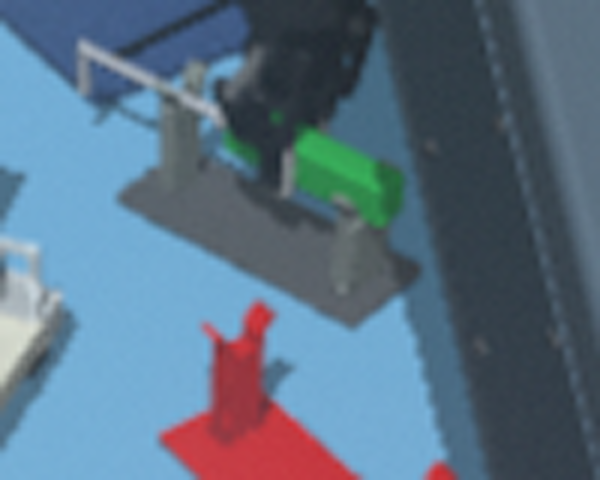

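The hook is seated in both notches. Opening, then rising.

Request:
send_rows(
  moves=[
    [[0,0,0,0,0,0,0.035],[0,0,0,0,0,0,0.05],[0,0,0,0,0,0,0.07],[0,0,0,0,0,0,0.085],[0,0,0,0,0,0,0.085],[0,0,0,0,0,0,0.085],[0,0,0,0,0,0,0.085],[0,0,0,0,0,-0.015,0.085],[0,0,0,0,0,-0.04,0.085],[0,0,0,0,0,-0.08,0.085],[0,0,0,0,0,-0.13,0.085],[0,0,0,0,0,-0.18,0.085],[0,0,0,0,0,-0.18,0.085]],
  ],
)

```text
time: 23.88
tcp_pos: [465.1, -390.4, 240.7]
orientation: [-179.7, 0.6, 157.2]
force: [0.5, -1.0, 0.3]
finger_gap: 85.3
```

```bash
python3 look.py 11; python3 - <<'E'
from h import *
from cell import observe, imaging
np.set_printoptions(precision=1,suppress=True)
s=observe();d=imaging.snapshot("wrist")
cv2.imwrite("pics/w11.png",cv2.resize(d["frame"][:,:,::-1],(800,600)))
hsv=cv2.cvtColor(d["frame"],cv2.COLOR_RGB2HSV).astype(int);H,S,V=[hsv[...,i] for i in range(3)]
P,u,v=wcloud(d,s,(H>50)&(H<75)&(S>130));P=P[(P[:,2]>82)&(P[:,2]<98)]
r=cv2.minAreaRect(P[:,:2].astype(np.float32));print(len(P),np.median(P[:,2]),r)
d=load("side11.npz");cv2.imwrite("pics/s11.png",cv2.resize(d["frame"][:,:,::-1],(800,600)))
E
```

```text
23.875 [ 465.1 -390.4  240.7] [ 0.5 -1.   0.3] [-0.   0.   0.1]
top 564 125.55762574229773 (142.41082763671875, 192.5004425048828) 86.46749877929688
[[597.5021362304688, 7.385093688964844], [789.6367797851562, -4.475761413574219], [798.4114379882812, 137.66448974609375], [606.2767944335938, 149.52532958984375]]
side 591 122.45338557733433 (144.80152893066406, 192.96749877929688) 87.33123016357422
[[598.97216796875, 7.658111572265625], [791.7303466796875, -1.32684326171875], [798.4725341796875, 143.317626953125], [605.71435546875, 152.30258178710938]]
2115 89.91763660587245 ((449.532470703125, -382.446533203125), (22.52547836303711, 115.5744400024414), 67.85955047607422)
```

View pics/s11.png

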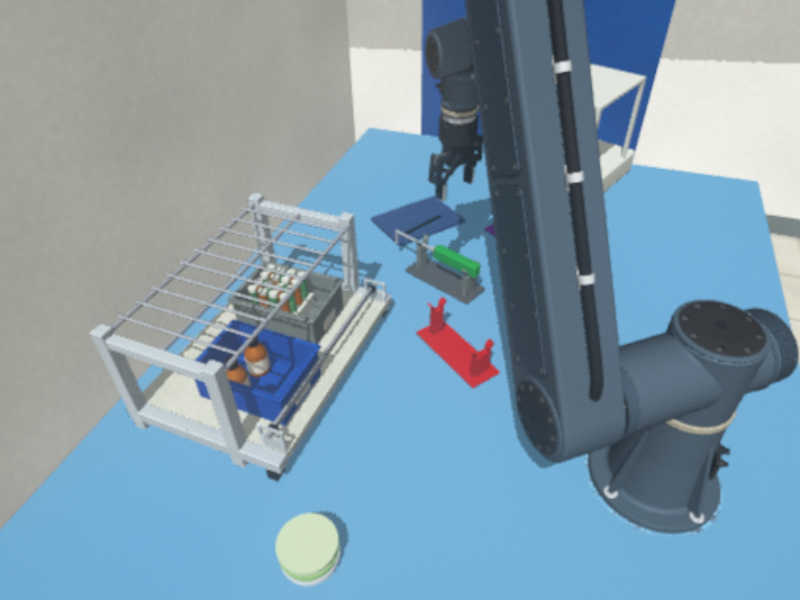

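View pics/w11.png

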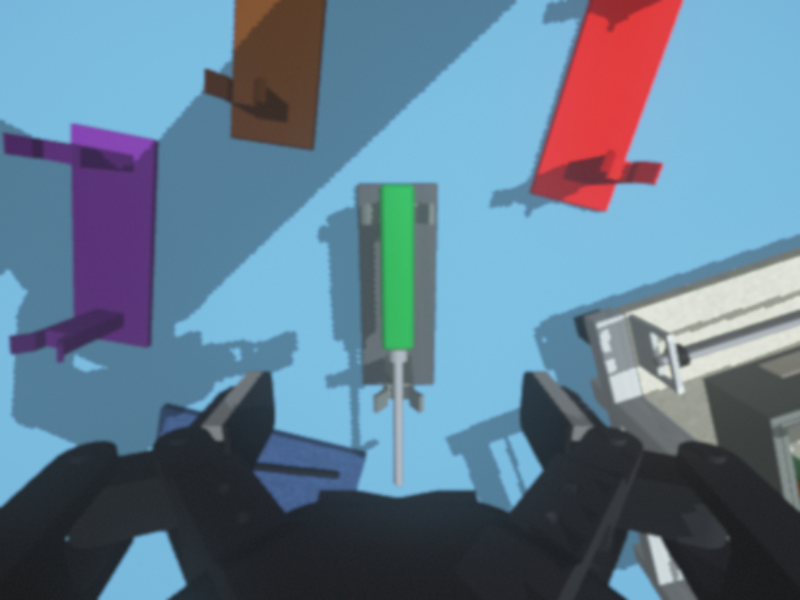

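View pics/top11.png

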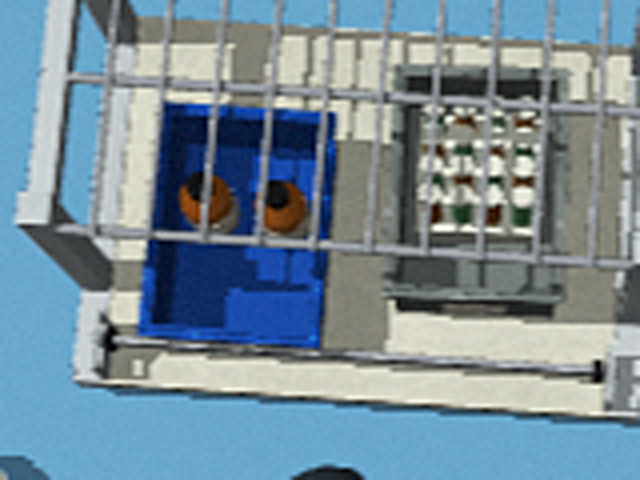

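Request:
send_rows(
  moves=[
    [[0,0,0,0,0,0,0.085],[0,0,0,0,0,0,0.085],[0,0,0,0,0,0,0.085]],
  ],
)

```text
time: 24.4
tcp_pos: [462.8, -387.8, 233.6]
orientation: [180.0, -0.1, 157.2]
force: [-0.4, -0.1, 0.2]
finger_gap: 85.1
```

```bash
python3 -c "
from cell import workorder,observe
print(observe()['tcp_pos'],workorder.sign_off())"
```

```text
the job is handed in; nothing more can be done
[ 462.82416749 -387.7960001   233.63259283] None
```

The blue tote now stands square against the rail's bar, and the hook is back in the grey rest. I handed the job in at about 24 s, with the gripper open and clear of everything.

I took the hook from the rest and lowered its bent end behind the tote's front wall. I then drew the tote forward at about 8–16 mm/s. It turned square as it came, and I raised the pull to about 14 N against the bar. At that pull nothing moved further. Then I eased off, unhooked and laid the hook back.

- **Tote:** its front edge slope is about 0.055, against 0.0546 for the bar. The two cameras gave yaws of about -3.5° and -2.7°, with the rack at -3.1°. That 0.8° spread is camera noise, as both views also differ from each other in earlier shots. The tote's place did not change measurably after unhooking.
- **Bottles, grey tote and dishes:** both bottles are standing, and the grey tote and the dishes look unmoved in the pictures.
- **Hook:** it is seated in both notches, within about 1 mm of where it started.
- **Not explained:** during the firm pull the wrist also read about 8 N downwards beyond the hook's weight. The last pictures show no effect from it.

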